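# Find the slip-ring unit with the loose drive arm and tag it

## Robot

A 6-joint arm with a two-finger parallel gripper is mounted at the origin on the work surface. World frame = base frame: x ahead of the robot, y to its left, z up, the work surface at z = 0. Lengths are in m, angles in rad, forces in N, time in s.
With the tool pointing down it reaches from about 0.375 to 0.9 m from the base axis. Payload 3.1 kg.
Tool frame: the origin (TCP) lies at the very end of the fingers, on their centre line; the grasp point (between the pads) lies 19 mm behind it (manip.pinch_z is the distance from the TCP to the grasp point, in m); z points along the fingers, y is the line along which they close (so a half turn about z gives the same grasp; the last joint's range is limited). The gripper opens to 85 mm and grips with 20 to 120 N. Pads are 22 mm wide; open, the fingers measure 114 mm over their backs; the gripper's body (76 mm by 85 mm) begins 54 mm behind the grasp point. The pads swing forward as they close: fully open they stand 13 mm farther back than shut.
Start: joints at [-1.516, 0.527, 1.433, -0, 1.181, -0.178], TCP at [0.145, -0.608, 0.2] pointing down, gripper open.
Joint ranges: [-3.08, 3.08], [-0.75, 2.2], [0.22, 2.44], [-1.43, 4.57], [0, 2.65], [-2.85, 2.85]. Speed limits (rad/s): [2.79, 2.79, 3.14, 3.14, 3.14, 3.14].

## Interface

Orientations are given as a unit quaternion [x, y, z, w].
In Python, from station import manip gives the robot as it stands.
- The arm moves only by the tool servo_tool, never from a script. Its argument "commands" is one flat list of numbers, 7 for each row, row after row: the shift along the tool's x, y, z each as a share of 500 mm, from -1 to 1, then the turn, a rotation vector about the tool's x, y, z each as a share of 360 degrees, from -1 to 1, then the opening, from -1 (shut) to 1 (fully open). In form: [dx, dy, dz, rx, ry, rz, claw, dx, dy, dz, rx, ry, rz, claw, ...]. A call has 1 to 12 rows; each row shifts and turns the commanded pose from where the row before left it, along the tool's axes as they then stand; what a row does not reach is not made up. A row lasts 1/12 s, in which the tool goes at most 41.7 mm and 7.16 degrees, less where a joint would pass 70% of its speed; a pose out of reach is approached as far as the arm can. A call with a number of a shift or a turn outside -1 to 1 is refused whole. A call with a gripper value outside its range is refused whole. The fingers move at their own pace and stop on an object; "force" is the grip in N (left out, the last holds). Time passes only in rows, so rows that do not move let the fingers close. It gives the time, the measured TCP pose, the force, the opening and the grip force at its end, in the units of the state.
- manip.sense(): the state, without advancing time (a new reading comes with each control period).
- manip.snapshot(name): name is "scene" or "top"; returns a dict with "img" (420x560x3 uint8, red, green, blue), "mtx" (3x3 intrinsics, pixels), "world_to_cam" (4x4, takes a point from world to camera coordinates). Camera axes: x right, y up, looking along -z (the intrinsics and any distortion apply to the point x, -y, -z); pixel columns grow to the right and rows downward; lengths in m; the calibration is good to about 2 mm. A picture is of the moment at which its call begins. There is no depth.
- manip.sign_off(): hands the job in; it is judged then, once.
Trained networks look in a picture, given as the dict that the camera call returned (one of the last four; its "shot" number tells which), for a name from the list of things; names that differ only in an ending like _2 or _b are one class to them, and where a whole thing is asked for, a point or a joint stands for the part that bears it (a point fixed in the world has none). Each returns a list of dicts, best first, with "conf" (0 to 1); they miss things now and then, are a little off and sometimes report something else, mostly with a low value. They report only what shows in the picture. A call takes as long as a camera call. They do not tell look-alikes from the thing itself.
- manip.look_for(picture, query): "box" ([left, top, width, height] in pixels, round what is visible of it).
- manip.silhouettes(picture, query): "pixels" (420x560 bool, what is visible of it) and "box" ([left, top, width, height] in pixels, round what is visible of it).
The state is a dict: "t": time; "q": joint angles; "qd": joint speeds; "tau": joint torques, N m; "tcp_pos": TCP position; "tool_rot": TCP orientation; "force": force on the tool from outside, world axes, zero at the start; "ft_torque": the same for the moment, N m; "finger_gap": opening from 0.0 (shut) to 1.0 (fully open); "gripper_force": force on a finger pad.
Only numpy, scipy, OpenCV 4.12 (cv2) and the standard library are available. Lean on these libraries where they do the work, as an engineer would, in place of code of your own. Each camera call takes 0.05 s, during which the arm holds its last target. There are 200 camera calls.

## Task

One of the three slip-ring units on the test plate has a loose drive arm. Rock the arms gently, a few newtons at each blue pin, pushing first to the robot's left and then to its right as far as the arm goes easily, to find the one with free play. Then put the red reject sleeve over that unit's spindle, right down on its hub, and leave the other things on the bench alone.

Things in the scene. Friction and masses are not known exactly. Their poses are not given: they have to be found in the camera images.
- plate: Aluminium test plate fixed to the bench, 150 x 400 x 12 mm; origin at the centre of its underside, z up. Its -x side is towards the robot, +y is the robot's left (turned by up to 12 degrees). Three look-alike slip-ring units are bolted on it in a row along its y axis, 130 mm apart: left, middle, right (seats a, b, c).
- seat_a (a point): Plate's top face on the left unit's spindle axis; axes are the plate's. All units, mm above this face: grey square flange (84 wide) 0-10, black housing (diameter 64) 10-44, aluminium hub (diameter 54) and its drive arm 45-57, fixed steel spindle (diameter 20, tapered tip) to 110. Arm 18 wide (21 at its end), level, points along plate -x within 3.5 degrees, up to 3 more on the loose one.
- seat_b (a point): The same point of the middle unit. At each arm's end stands a blue pin, diameter 12 mm, its axis 75 mm from the spindle axis, 55 to 95 mm above the plate's top. The arm turns level about the spindle. Sound arms (two): no play, a stiff spring, about 2.5 N per mm at the pin, springing back. 16 N at a pin (sprung by 6.4 mm) damages any arm.
- seat_c (a point): The same point of the right unit. The loose arm (exactly one; at which seat varies): swings with under 1.5 N at the pin through 9 mm each way from its middle and stays where it is left, then meets the same stiff spring as the sound ones.
- sleeve: Loose red plastic reject sleeve (tube) standing on the bench to the robot's right, outer diameter 44 mm, bore 29 mm, 30 mm tall, about 50 g; origin at the centre of its lower end, z along its bore. It goes over a spindle (4.5 mm of room all round) and rests on the hub, lower end 57 mm above the plate's top.
- tape: Bystander: yellow roll, diameter 80 mm, 22 mm tall, lying to the left of the plate; origin at the centre of its underside.
- driver: Bystander: orange-handled screwdriver lying beyond the plate; origin under its middle.
- connector: Bystander: grey connector box 44 x 44 mm with a brass socket on top, 46 mm tall, right of the plate; origin at the centre of its underside.
Not all that is in view belongs to the job. Of the things that look like the sleeve, take the one that is nearest to the robot's base at the start.

How it is judged:
By the outcome, as a careful person would: the job done as asked, in the order asked, and still so for the second after the job is handed in, with the robot touching nothing.
It also fails if it takes over 72 s, if anything falls off the work surface, if the arm or the gripper's body presses on something with over 40 N, if the wrist force passes 120 N, or if a joint passes its speed limit or range.

## Working session

There is one attempt and no reset: what is moved stays moved. The work goes in short steps, Python scripts to look and compute and a tool call to move; the robot and the scene stay as the last step left them, time stands still between calls to the robot, and variables do not carry over. Pictures are saved under pics/ and viewed, at most 10 in all, crops included, and the job is handed in when it is done.

Besides the shell and the picture viewer there is one more tool, called after ">>>" as a command line: name --argument value ..., lists and objects as JSON in quotes. servo_tool: Moves the arm, as the interface text tells. Its arguments: {"type":"object","properties":{"commands":{"type":"array"},"force":{"type":"number"}},"required":["commands"]}

```bash
mkdir -p pics; ls; cat > h.py <<'E'
import numpy as np,cv2
from station import manip
def snap(n,f=None):
    p=manip.snapshot(n)
    if f: cv2.imwrite('pics/'+f,cv2.cvtColor(p['img'],cv2.COLOR_RGB2BGR))
    return p
def ray(p,u,v):
    K=np.array(p['mtx']);T=np.array(p['world_to_cam']);R=T[:3,:3];t=T[:3,3]
    d=np.linalg.solve(K,[u,v,1.]);d=np.array([d[0],-d[1],-d[2]])
    return -R.T@t,R.T@d
def atz(p,u,v,z):
    c,d=ray(p,u,v);return c+d*(z-c[2])/d[2]
def proj(p,X):
    T=np.array(p['world_to_cam']);x=T[:3,:3]@np.array(X)+T[:3,3]
    x=np.array([x[0],-x[1],-x[2]]);y=np.array(p['mtx'])@x;return y[:2]/y[2]
E
python3 - <<'E'
from h import *
s=manip.sense();print({k:np.round(v,3) for k,v in s.items()})
P={}
for n in('scene','top'):
    p=snap(n,n+'1.png');c,d=ray(p,280,210);print(n,c.round(3),d.round(3),p['mtx'],p.keys())
    for q in('plate','seat_a','sleeve','tape','driver','connector'):
        try:
            print(q,[(np.round(b['box']).tolist(),round(b['conf'],2)) for b in manip.look_for(p,q)])
        except Exception as e: print(q,e)
E
```

```text
pics
{'t': np.float64(0.0), 'q': array([-1.515,  0.528,  1.434,  0.   ,  1.181, -0.179]), 'qd': array([-0.001,  0.002, -0.001,  0.001,  0.002, -0.   ]), 'tau': array([ 0.0000e+00, -4.4235e+01, -1.7802e+01, -0.0000e+00,  9.0000e-03,
        0.0000e+00]), 'tcp_pos': array([ 0.145, -0.607,  0.199]), 'tool_rot': array([ 0.993,  0.117,  0.   , -0.001]), 'force': array([ 0.993, -1.249, -0.663]), 'ft_torque': array([ 0.02 , -0.011,  0.071]), 'gripper_force': np.float64(0.0), 'finger_gap': np.float64(1.0)}
scene [1.202 0.337 1.008] [-0.508 -0.253 -0.823] [[415.65550887   0.         276.85231375]
 [  0.         415.65550887 203.63317459]
 [  0.           0.           1.        ]] dict_keys(['img', 'mtx', 'world_to_cam', 'shot'])
plate [([214.0, 178.0, 146.0, 85.0], 0.6)]
seat_a [([213.0, 174.0, 146.0, 90.0], 0.81)]
sleeve [([192.0, 158.0, 15.0, 20.0], 0.7), ([168.0, 144.0, 15.0, 20.0], 0.55), ([205.0, 137.0, 10.0, 16.0], 0.51)]
tape [([404.0, 223.0, 34.0, 28.0], 0.68)]
driver [([221.0, 229.0, 40.0, 63.0], 0.73)]
connector [([171.0, 182.0, 19.0, 20.0], 0.57)]
top [0.455 0.034 1.04 ] [ 0.133 -0.016 -0.991] [[454.36367366   0.         271.62905829]
 [  0.         454.36367366 201.88963614]
 [  0.           0.           1.        ]] dict_keys(['img', 'mtx', 'world_to_cam', 'shot'])
plate [([175.0, 172.0, 178.0, 79.0], 0.77)]
seat_a [([173.0, 171.0, 180.0, 78.0], 0.6)]
sleeve [([393.0, 216.0, 22.0, 15.0], 0.75), ([399.0, 253.0, 25.0, 23.0], 0.71), ([434.0, 220.0, 26.0, 22.0], 0.69)]
tape [([82.0, 238.0, 43.0, 35.0], 0.95)]
driver [([276.0, 93.0, 13.0, 84.0], 0.88)]
connector [([388.0, 170.0, 24.0, 21.0], 0.71)]
```

View pics/scene1.png

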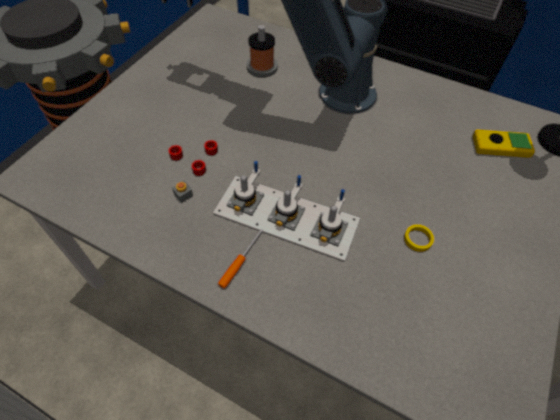

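View pics/top1.png

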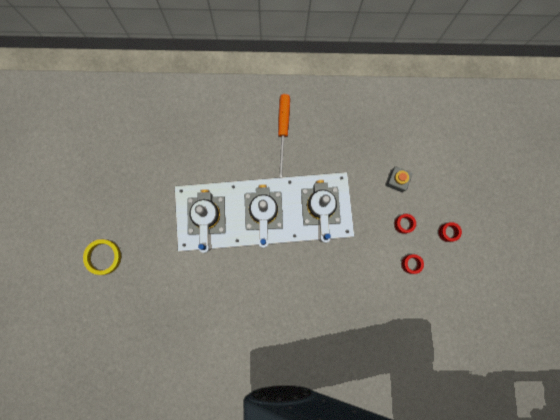

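The scene view shows the plate at (286,216). In the top view the units' spindle tips are at about (201,210), (263,207) and (325,200), with blue pins at (202,247), (263,242) and (326,237). Three red rings could be the sleeve, at top pixels (405,223), (413,264) and (451,232). The connector is at (400,179), the tape at (101,257) and the driver at (284,135).

```bash
python3 - <<'E'
from h import *
S=snap('scene');T=snap('top')
def tri(a,b):
    (c1,d1),(c2,d2)=a,b
    A=np.array([d1,-d2]).T;x=np.linalg.lstsq(A,c2-c1,rcond=None)[0]
    p=c1+x[0]*d1;q=c2+x[1]*d2;return (p+q)/2,np.linalg.norm(p-q)
def blobs(p,lo,hi,mn):
    h=cv2.cvtColor(p['img'],cv2.COLOR_RGB2HSV);m=cv2.inRange(h,lo,hi)
    n,l,s,c=cv2.connectedComponentsWithStats(m)
    return [(s[i].tolist(),c[i].round(1)) for i in range(1,n) if s[i][4]>=mn]
print('top red');
for s,c in blobs(T,(0,170,80),(4,255,255),40)+blobs(T,(176,170,80),(180,255,255),40):
    P=atz(T,s[0]+s[2]/2-.5,s[1]+s[3]/2-.5,.02);print(s,c,P.round(4),np.hypot(*P[:2]))
print('scene red')
for s,c in blobs(S,(0,170,80),(4,255,255),30): 
    print(s,c,atz(S,s[0]+s[2]/2-.5,s[1]+s[3]/2-.5,.015).round(4))
print('blue top',b:=blobs(T,(100,120,40),(125,255,255),8))
print('blue scene',b2:=[x for x in blobs(S,(100,120,40),(125,255,255),8) if 150<x[1][1]<230 and 200<x[1][0]<400])
# plate
g=cv2.cvtColor(T['img'],cv2.COLOR_RGB2HSV);m=((g[...,2]>165)&(g[...,1]<50)).astype(np.uint8)
m[:150]=0;m[270:]=0;m=cv2.morphologyEx(m,cv2.MORPH_OPEN,np.ones((3,3)))
pts=np.argwhere(m)[:,::-1].astype(np.float32)
X=np.array([atz(T,u,v,.012)[:2] for u,v in pts],np.float32)
r=cv2.minAreaRect(X);print('plate rect',r)
for n,p,k in(('T',T,4),('S',S,5)):
    c=p['img'][165:260,165:365] if n=='T' else p['img'][140:265,140:370]
    if n=='T': c2=p['img'][160:290,160:470]
    else: c2=p['img'][125:265,140:370]
    c2=cv2.resize(c2,None,fx=2.58 if n=='T' else 3.47,fy=2.58 if n=='T' else 3.47,interpolation=cv2.INTER_CUBIC)
    cv2.imwrite(f'pics/c_{n}.png',cv2.cvtColor(c2,cv2.COLOR_RGB2BGR)); print(c2.shape)
E
```

```text
top red
[397, 214, 19, 19, 165] [405.8 223.1] [ 0.5681 -0.2675  0.02  ] 0.6279298416204856
[442, 223, 19, 18, 165] [451.1 231.5] [ 0.5509 -0.3682  0.02  ] 0.6626063916184883
[404, 255, 20, 19, 170] [413.3 263.7] [ 0.4767 -0.2819  0.02  ] 0.553827084776011
scene red
[205, 141, 12, 10, 73] [210.3 145.7] [ 0.4723 -0.286   0.015 ]
[169, 146, 13, 10, 79] [174.9 150.7] [ 0.5457 -0.3735  0.015 ]
[192, 160, 13, 12, 83] [198.  165.9] [ 0.5625 -0.2729  0.015 ]
blue top [([324, 234, 6, 5, 22], array([326.7, 236. ])), ([261, 239, 4, 5, 17], array([262.6, 241.1])), ([199, 245, 6, 4, 22], array([201.5, 246.5]))]
blue scene [([255, 162, 2, 9, 15], array([255.6, 165.4])), ([298, 176, 3, 9, 17], array([298.5, 179.4])), ([341, 190, 3, 9, 17], array([341.7, 193.2]))]
plate rect ((0.5872107744216919, 0.05505797266960144), (0.15672743320465088, 0.39910954236984253), 5.979425430297852)
(335, 800, 3)
(486, 798, 3)
```

View pics/c_T.png

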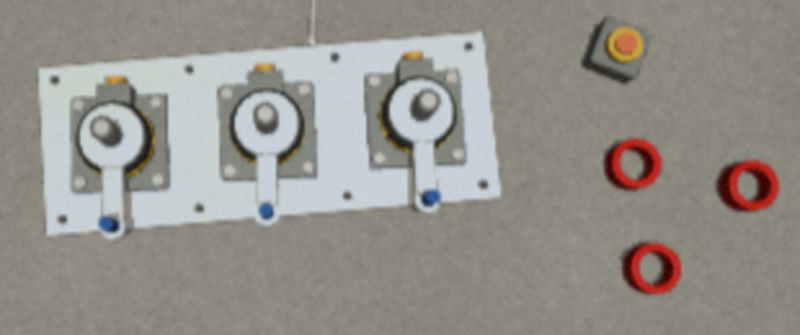

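Candidates for the sleeve are the red rings at top px (413,264), (405,223) and (451,232). They lie 0.554, 0.628 and 0.663 m from the base, so I choose (413,264). The crop shows all three as alike and standing upright, with the chosen one nearest the robot.

```bash
python3 - <<'E'
from h import *
T=snap('top')
c=np.array([[40,69],[483,33],[499,197],[48,235]])/2.58+[160,160]
C=np.array([atz(T,u,v,.012)[:2] for u,v in c]);ctr=C.mean(0)
y=(C[0]-C[1])+(C[3]-C[2]);th=np.arctan2(-y[0],y[1]);print('plate',C.round(4),ctr.round(4),np.degrees(th),np.linalg.norm(C[0]-C[1]),np.linalg.norm(C[1]-C[2]))
R=np.array([[np.cos(th),-np.sin(th)],[np.sin(th),np.cos(th)]])
tips=np.array([[104,126],[265,113],[427,99]])/2.58+[160,160]
pins=[(201.5,246.5),(262.6,241.1),(326.7,236.)]
for i,n in enumerate('abc'):
    s=ctr+R@[0,.13*(1-i)]
    t=atz(T,*tips[i],.122)[:2];p=atz(T,*pins[i],.103)[:2]
    print(n,'seat',s.round(4),'tip',t.round(4),'pin',p.round(4),'dist',np.linalg.norm(p-s),np.linalg.norm(p-t),'arm dir in plate',(R.T@(p-s)).round(4),(R.T@(p-t)).round(4))
    # predicted tip pix
    print(proj(T,[*s,.122]).round(1),tips[i].round(1))
E
```

```text
plate [[ 0.6425  0.2584]
 [ 0.683  -0.1369]
 [ 0.5363 -0.1501]
 [ 0.4954  0.2438]] [0.5893 0.0538] 5.891633997153979 0.39731417713156747 0.14733944389283918
a seat [0.5759 0.1831] tip [0.5776 0.1814] pin [0.5021 0.1786] dist 0.07399487298874863 0.07556213921334046 arm dir in plate [-0.0739  0.0031] [-0.0754  0.005 ]
[199.4 209.6] [200.3 208.8]
b seat [0.5893 0.0538] tip [0.5905 0.0543] pin [0.5156 0.0533] dist 0.07366415828328113 0.07485861760527512 arm dir in plate [-0.0733  0.007 ] [-0.0746  0.0066]
[263.  204.4] [262.7 203.8]
c seat [ 0.6026 -0.0755] tip [ 0.6042 -0.0739] pin [ 0.5287 -0.0787] dist 0.07398605356582237 0.07565625130528351 arm dir in plate [-0.0739  0.0044] [-0.0756  0.003 ]
[326.3 199.2] [325.5 198.4]
```

>>> servo_tool --commands '[0,0,0,0,0,0.0197,-0.3,0.0549,-0.0605,0,0,0,0,-0.3,0.0549,-0.0605,0,0,0,0,-0.3,0.0549,-0.0605,0,0,0,0,-0.3,0.0549,-0.0605,0,0,0,0,-0.3,0.0549,-0.0605,0,0,0,0,-0.3,0.0549,-0.0605,0,0,0,0,-0.3,0.0549,-0.0605,0,0,0,0,-0.3,0.0549,-0.0605,0,0,0,0,-0.3,0.0549,-0.0605,0,0,0,0,-0.3,0.0549,-0.0605,0,0,0,0,-0.3,0.0549,-0.0605,0,0,0,0,-0.3]' --force 20

```text
t: 1.85
tcp_pos: [0.4093, -0.2425, 0.2004]
tool_rot: [0.998, 0.055, 0.0, 0.0]
force: [0.2, -0.7, 0.7]
finger_gap: 0.35
gripper_force: 0.0
```

```bash
cat >> h.py <<'E'
from scipy.spatial.transform import Rotation as Ro
def go(tgt,yaw=5.9):
    s=manip.sense();R=Ro.from_quat(s['tool_rot']).as_matrix();p=np.array(s['tcp_pos'])
    d=R.T@(np.array(tgt)-p);psi=np.degrees(np.arctan2(R[1,0],R[0,0]))
    print('t',round(float(s['t']),2),'tcp',p.round(4),'yaw',psi.round(2),'z',R[:,2].round(3),'gap',round(float(s['finger_gap']),3),'F',np.round(s['force'],2))
    print('delta tool units',(d/.5).round(4),'mm',(d*1e3).round(1),'rz',((psi-yaw)/360).round(4))
E
python3 -c "
from h import *
go([.5285,-.0785,.2])"
```

```text
t 1.85 tcp [ 0.4093 -0.2425  0.2004] yaw 6.28 z [ 0.001 -0.001 -1.   ] gap 0.35 F [ 0.16 -0.69  0.71]
delta tool units [ 0.2728 -0.2999  0.0008] mm [ 136.4 -150.     0.4] rz 0.0011
```

>>> servo_tool --commands '[0.0546,-0.06,0,0,0,0.0011,-0.3,0.0546,-0.06,0,0,0,0,-0.3,0.0546,-0.06,0,0,0,0,-0.3,0.0546,-0.06,0,0,0,0,-0.3,0.0546,-0.06,0,0,0,0,-0.3,0,0,0.07,0,0,0,-0.3,0,0,0.07,0,0,0,-0.3,0,0,0,0,0,0,-0.3]'

```text
t: 2.52
tcp_pos: [0.5244, -0.078, 0.1249]
tool_rot: [0.999, 0.053, -0.006, -0.002]
force: [-0.7, -0.4, -0.4]
finger_gap: 0.351
gripper_force: 0.0
```

```bash
python3 -c "
from h import *
go([.5285,-.0785,.077])
for n,f in(('scene',4),('top',4)):
    p=snap(n);u,v=proj(p,[.5285,-.0785,.1]).astype(int)
    c=p['img'][v-45:v+45,u-50:u+50];cv2.imwrite('pics/d_'+n+'.png',cv2.resize(c,None,fx=f,fy=f,interpolation=2)[...,::-1])
a=cv2.imread('pics/d_scene.png');b=cv2.imread('pics/d_top.png');cv2.imwrite('pics/d.png',np.hstack([a,b]))
"
```

```text
t 2.52 tcp [ 0.5244 -0.078   0.1249] yaw 6.03 z [-0.011  0.004 -1.   ] gap 0.351 F [-0.66 -0.38 -0.44]
delta tool units [0.0091 0.0024 0.0958] mm [ 4.5  1.2 47.9] rz 0.0004
```

View pics/d.png

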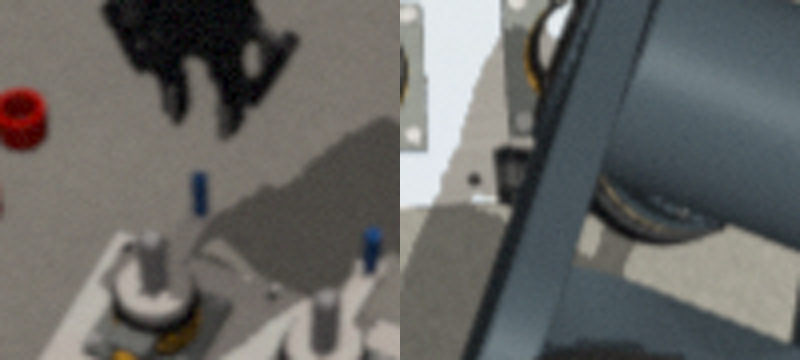

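The crop shows the open fingers at about (170,115) and (230,130), straddling the blue pin at (200,190) from above. I'll go down now.

>>> servo_tool --commands '[0.004,0.001,0.024,0,0,0,-0.3,0.004,0.001,0.024,0,0,0,-0.3,0,0,0.024,0,0,0,-0.3,0,0,0.024,0,0,0,-0.3,0,0,0,0,0,0,-0.3,0,0,0,0,0,0,-0.3]'

```text
t: 3.12
tcp_pos: [0.5336, -0.0823, 0.0838]
tool_rot: [0.999, 0.051, 0.001, 0.0]
force: [0.8, 0.2, -0.3]
finger_gap: 0.352
gripper_force: 0.0
```

```bash
python3 -c "
from h import *
go([.5285,-.0785,.077])
for n in('scene',):
    p=snap(n);u,v=proj(p,[.5285,-.0785,.1]).astype(int)
    c=p['img'][v-45:v+45,u-50:u+50];cv2.imwrite('pics/e.png',cv2.resize(c,None,fx=5,fy=5,interpolation=2)[...,::-1])
"
```

```text
t 3.12 tcp [ 0.5336 -0.0823  0.0838] yaw 5.84 z [ 0.002 -0.001 -1.   ] gap 0.352 F [ 0.77  0.15 -0.3 ]
delta tool units [-0.0093 -0.0086  0.0135] mm [-4.7 -4.3  6.8] rz -0.0002
```

View pics/e.png

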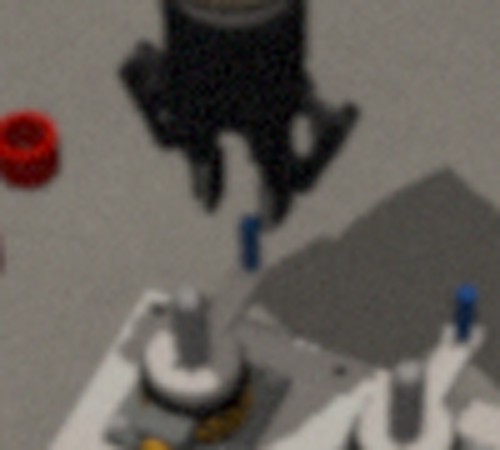

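```bash
python3 -c "
from h import *
p=snap('scene');u,v=proj(p,[.5285,-.0785,.1]).astype(int)
go([.5285,-.0785,.077])
f=lambda X:((proj(p,X)-[u-50,v-45])*5).round(0)
for z in(.067,.107):print('pin',f([.5285,-.0785,z]))
s=manip.sense();R=Ro.from_quat(s['tool_rot']).as_matrix()
for g in(-.015,.015):
  for b in (0,-.008,-.013): print('finger',g,b,f(s['tcp_pos']+R@[0,g,b]))
"
```

```text
t 3.22 tcp [ 0.5339 -0.0821  0.084 ] yaw 5.86 z [ 0.003 -0.001 -1.   ] gap 0.351 F [1.29 0.32 0.18]
delta tool units [-0.0101 -0.0084  0.0139] mm [-5.  -4.2  7. ] rz -0.0001
pin [255. 263.]
pin [253. 217.]
finger -0.015 0 [267. 255.]
finger -0.015 -0.008 [267. 246.]
finger -0.015 -0.013 [267. 241.]
finger 0.015 0 [220. 240.]
finger 0.015 -0.008 [220. 231.]
finger 0.015 -0.013 [219. 225.]
```

>>> servo_tool --commands '[-0.005,-0.0042,0.009,0,0,0,-0.3,-0.005,-0.0042,0.009,0,0,0,-0.3,0,0,0,0,0,0,-0.3]'

```text
t: 3.47
tcp_pos: [0.5257, -0.0769, 0.0727]
tool_rot: [0.999, 0.052, -0.001, -0.001]
force: [-0.9, -0.6, -0.3]
finger_gap: 0.352
gripper_force: 0.0
```

```bash
python3 -c "
from h import *
go([.5285,-.0785,.075])
p=snap('scene');u,v=proj(p,[.5285,-.0785,.1]).astype(int)
c=p['img'][v-30:v+20,u-25:u+35];c=cv2.convertScaleAbs(c,alpha=1.8,beta=20);cv2.imwrite('pics/f.png',cv2.resize(c,None,fx=10,fy=10,interpolation=2)[...,::-1])
s=manip.sense();print(s['force'],manip.sense()['force'])
"
```

```text
t 3.47 tcp [ 0.5257 -0.0769  0.0727] yaw 5.91 z [-0.002  0.001 -1.   ] gap 0.352 F [-0.9  -0.58 -0.29]
delta tool units [ 0.0053  0.0038 -0.0046] mm [ 2.6  1.9 -2.3] rz 0.0
[0.82095542 0.03511108 0.02430654] [0.82095542 0.03511108 0.02430654]
```

View pics/f.png

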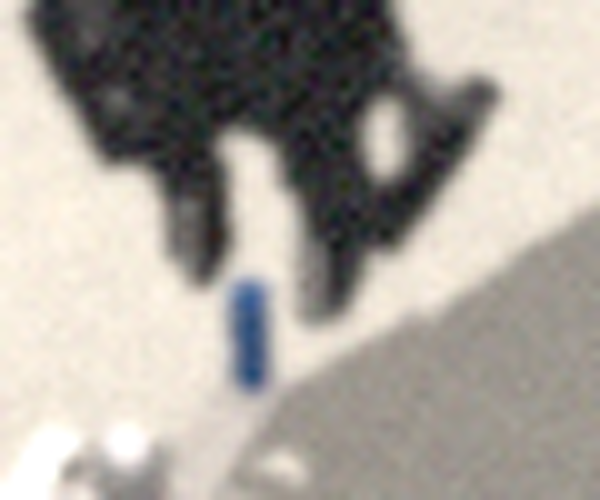

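The crop shows the pin at (250,285–390) between the fingertips, which end at (205,280) and (320,315). The overlap looks shallow, so I'll feel for contact, starting to the left in small steps.

>>> servo_tool --commands '[0,-0.003,0,0,0,0,-0.3,0,-0.003,0,0,0,0,-0.3,0,-0.003,0,0,0,0,-0.3,0,-0.003,0,0,0,0,-0.3,0,-0.002,0,0,0,0,-0.3,0,0,0,0,0,0,-0.3,0,0,0,0,0,0,-0.3]'

```text
t: 4.1
tcp_pos: [0.5267, -0.0709, 0.0732]
tool_rot: [0.999, 0.052, 0.0, 0.0]
force: [0.3, -1.1, -0.1]
finger_gap: 0.347
gripper_force: 0.7
```

>>> servo_tool --commands '[0,-0.002,0,0,0,0,-0.3,0,0,0,0,0,0,-0.3]'

```text
t: 4.27
tcp_pos: [0.5266, -0.0701, 0.0732]
tool_rot: [0.999, 0.052, 0.0, 0.0]
force: [-0.7, -3.2, -0.4]
finger_gap: 0.347
gripper_force: 1.5
```

>>> servo_tool --commands '[0,-0.002,0,0,0,0,-0.3,0,0,0,0,0,0,-0.3]'

```text
t: 4.43
tcp_pos: [0.5265, -0.0693, 0.0732]
tool_rot: [0.999, 0.052, 0.0, 0.001]
force: [-1.0, -5.0, -0.1]
finger_gap: 0.348
gripper_force: 2.3
```

>>> servo_tool --commands '[0,0.012,0,0,0,0,-0.3,0,0.012,0,0,0,0,-0.3,0,0.01,0,0,0,0,-0.3,0,0,0,0,0,0,-0.3,0,0,0,0,0,0,-0.3]'

```text
t: 4.85
tcp_pos: [0.5279, -0.0857, 0.073]
tool_rot: [0.999, 0.051, -0.0, -0.0]
force: [-0.8, -0.1, -0.9]
finger_gap: 0.346
gripper_force: 0.0
```

>>> servo_tool --commands '[0,0.002,0,0,0,0,-0.3,0,0.002,0,0,0,0,-0.3,0,0,0,0,0,0,-0.3]'

```text
t: 5.1
tcp_pos: [0.5282, -0.0875, 0.0731]
tool_rot: [0.999, 0.052, -0.0, -0.0]
force: [0.4, -0.3, -0.4]
finger_gap: 0.351
gripper_force: 0.0
```

>>> servo_tool --commands '[0,0.002,0,0,0,0,-0.3,0,0.002,0,0,0,0,-0.3,0,0,0,0,0,0,-0.3]'

```text
t: 5.35
tcp_pos: [0.5284, -0.0896, 0.0731]
tool_rot: [0.999, 0.052, -0.0, -0.0]
force: [-1.0, -0.3, 0.2]
finger_gap: 0.35
gripper_force: 0.0
```

>>> servo_tool --commands '[0,0.002,0,0,0,0,-0.3,0,0,0,0,0,0,-0.3]'

```text
t: 5.52
tcp_pos: [0.5284, -0.0903, 0.0731]
tool_rot: [0.999, 0.051, -0.0, -0.0]
force: [-0.8, 1.4, -0.6]
finger_gap: 0.353
gripper_force: 0.6
```

>>> servo_tool --commands '[0,0.002,0,0,0,0,-0.3,0,0,0,0,0,0,-0.3]'

```text
t: 5.68
tcp_pos: [0.5284, -0.091, 0.073]
tool_rot: [0.999, 0.051, -0.0, -0.001]
force: [1.4, 3.2, -0.1]
finger_gap: 0.351
gripper_force: 1.3
```

Seat c is stiff both ways, so it is sound. On to seat b.

>>> servo_tool --commands '[0,-0.02,0,0,0,0,-0.3,0,0,-0.062,0,0,0,-0.3,0,0,-0.062,0,0,0,-0.3,0,-0.0665,0,0,0,0,-0.3,0,-0.0665,0,0,0,0,-0.3,0,-0.0665,0,0,0,0,-0.3,0.003,-0.0665,0,0,0,0,-0.3,0,0,0,0,0,0,-0.3,0,0,0,0,0,0,-0.3,0,0,0.06,0,0,0,-0.3,0,0,0.034,0,0,0,-0.3,0,0,0.03,0,0,0,-0.3]'

```text
t: 6.68
tcp_pos: [0.5155, 0.0498, 0.0721]
tool_rot: [0.999, 0.051, 0.0, 0.0]
force: [0.5, -0.6, 0.1]
finger_gap: 0.349
gripper_force: 0.0
```

>>> servo_tool --commands '[0,0,0,0,0,0,-0.3,0,-0.003,0,0,0,0,-0.3,0,-0.003,0,0,0,0,-0.3,0,-0.003,0,0,0,0,-0.3,0,-0.003,0,0,0,0,-0.3,0,-0.002,0,0,0,0,-0.3,0,0,0,0,0,0,-0.3,0,0,0,0,0,0,-0.3]'

```text
t: 7.35
tcp_pos: [0.5149, 0.058, 0.0735]
tool_rot: [0.999, 0.052, 0.0, 0.0]
force: [-0.1, -0.3, 0.4]
finger_gap: 0.351
gripper_force: 0.0
```

>>> servo_tool --commands '[0,-0.002,0,0,0,0,-0.3,0,-0.002,0,0,0,0,-0.3,0,0,0,0,0,0,-0.3]'

```text
t: 7.6
tcp_pos: [0.5144, 0.06, 0.0731]
tool_rot: [0.999, 0.052, -0.0, -0.0]
force: [-0.2, -0.2, -0.3]
finger_gap: 0.353
gripper_force: 0.0
```

>>> servo_tool --commands '[0,-0.002,0,0,0,0,-0.3,0,0,0,0,0,0,-0.3]'

```text
t: 7.77
tcp_pos: [0.5143, 0.061, 0.0731]
tool_rot: [0.999, 0.052, -0.0, -0.0]
force: [0.9, -0.0, 0.2]
finger_gap: 0.354
gripper_force: 0.0
```

>>> servo_tool --commands '[0,-0.002,0,0,0,0,-0.3,0,0,0,0,0,0,-0.3]'

```text
t: 7.93
tcp_pos: [0.5142, 0.0619, 0.0731]
tool_rot: [0.999, 0.052, -0.0, 0.0]
force: [0.7, -0.7, 0.1]
finger_gap: 0.347
gripper_force: 0.1
```

>>> servo_tool --commands '[0,-0.002,0,0,0,0,-0.3,0,0,0,0,0,0,-0.3]'

```text
t: 8.1
tcp_pos: [0.5142, 0.0629, 0.0731]
tool_rot: [0.999, 0.052, 0.0, 0.0]
force: [-1.4, -0.3, 0.1]
finger_gap: 0.349
gripper_force: 0.2
```

>>> servo_tool --commands '[0,-0.002,0,0,0,0,-0.3,0,0,0,0,0,0,-0.3]'

```text
t: 8.27
tcp_pos: [0.5141, 0.0639, 0.0731]
tool_rot: [0.999, 0.052, 0.0, -0.0]
force: [0.3, -0.3, -0.3]
finger_gap: 0.353
gripper_force: 0.2
```

>>> servo_tool --commands '[0,-0.002,0,0,0,0,-0.3,0,0,0,0,0,0,-0.3]'

```text
t: 8.43
tcp_pos: [0.514, 0.0649, 0.0731]
tool_rot: [0.999, 0.052, 0.0, -0.0]
force: [-0.7, -0.6, 1.5]
finger_gap: 0.351
gripper_force: 0.2
```

>>> servo_tool --commands '[0,-0.002,0,0,0,0,-0.3,0,0,0,0,0,0,-0.3]'

```text
t: 8.6
tcp_pos: [0.5139, 0.0659, 0.0731]
tool_rot: [0.999, 0.052, 0.0, -0.0]
force: [-0.4, 0.0, 0.3]
finger_gap: 0.348
gripper_force: 0.2
```

>>> servo_tool --commands '[0,-0.002,0,0,0,0,-0.3,0,-0.002,0,0,0,0,-0.3,0,0,0,0,0,0,-0.3]'

```text
t: 8.85
tcp_pos: [0.5138, 0.0679, 0.0731]
tool_rot: [0.999, 0.052, 0.0, 0.0]
force: [0.1, -0.5, -0.6]
finger_gap: 0.349
gripper_force: 0.3
```

>>> servo_tool --commands '[0,-0.002,0,0,0,0,-0.3,0,0,0,0,0,0,-0.3]'

```text
t: 9.02
tcp_pos: [0.5138, 0.0687, 0.0732]
tool_rot: [0.999, 0.052, 0.0, 0.0]
force: [0.4, -1.6, 0.9]
finger_gap: 0.351
gripper_force: 0.9
```

>>> servo_tool --commands '[0,-0.002,0,0,0,0,-0.3,0,0,0,0,0,0,-0.3]'

```text
t: 9.18
tcp_pos: [0.5138, 0.0695, 0.0732]
tool_rot: [0.999, 0.052, 0.0, 0.0]
force: [0.4, -2.7, -1.3]
finger_gap: 0.351
gripper_force: 1.5
```

Seat b swings freely and then meets its stop. Now the right side.

>>> servo_tool --commands '[0,0.012,0,0,0,0,-0.3,0,0.012,0,0,0,0,-0.3,0,0.01,0,0,0,0,-0.3,0,0.004,0,0,0,0,-0.3,0,0.004,0,0,0,0,-0.3,0,0.004,0,0,0,0,-0.3,0,0.004,0,0,0,0,-0.3,0,0.004,0,0,0,0,-0.3,0,0.004,0,0,0,0,-0.3,0,0,0,0,0,0,-0.3]'

```text
t: 10.02
tcp_pos: [0.5165, 0.0407, 0.0731]
tool_rot: [0.999, 0.051, 0.0, 0.0]
force: [0.7, -0.1, 0.2]
finger_gap: 0.348
gripper_force: 0.1
```

>>> servo_tool --commands '[0,0.004,0,0,0,0,-0.3,0,0.004,0,0,0,0,-0.3,0,0.002,0,0,0,0,-0.3,0,0,0,0,0,0,-0.3]'

```text
t: 10.35
tcp_pos: [0.5171, 0.0357, 0.0731]
tool_rot: [0.999, 0.051, 0.0, 0.0]
force: [-0.3, -0.4, -0.3]
finger_gap: 0.349
gripper_force: 0.1
```

>>> servo_tool --commands '[0,0.002,0,0,0,0,-0.3,0,0.002,0,0,0,0,-0.3,0,0,0,0,0,0,-0.3]'

```text
t: 10.6
tcp_pos: [0.5172, 0.0338, 0.0731]
tool_rot: [0.999, 0.051, 0.0, 0.0]
force: [-0.5, 1.0, -0.4]
finger_gap: 0.352
gripper_force: 0.1
```

>>> servo_tool --commands '[0,0.002,0,0,0,0,-0.3,0,0.002,0,0,0,0,-0.3,0,0,0,0,0,0,-0.3]'

```text
t: 10.85
tcp_pos: [0.5174, 0.0318, 0.0731]
tool_rot: [0.999, 0.051, 0.0, 0.0]
force: [-1.2, 0.1, -0.8]
finger_gap: 0.352
gripper_force: 0.1
```

>>> servo_tool --commands '[0,0.002,0,0,0,0,-0.3,0,0,0,0,0,0,-0.3]'

```text
t: 11.02
tcp_pos: [0.5175, 0.031, 0.0731]
tool_rot: [0.999, 0.051, 0.0, -0.0]
force: [-0.1, 0.7, 0.8]
finger_gap: 0.352
gripper_force: 0.4
```

>>> servo_tool --commands '[0,0.002,0,0,0,0,-0.3,0,0,0,0,0,0,-0.3]'

```text
t: 11.18
tcp_pos: [0.5175, 0.0302, 0.0731]
tool_rot: [0.999, 0.051, -0.0, -0.0]
force: [0.5, 1.9, 0.1]
finger_gap: 0.351
gripper_force: 0.9
```

Seat b has about 18 mm of free play, so it is the loose one. I'll check seat a too, as asked.

>>> servo_tool --commands '[0,-0.02,0,0,0,0,-0.3,0,0,-0.062,0,0,0,-0.3,0,0,-0.062,0,0,0,-0.3,-0.003,-0.069,0,0,0,0,-0.3,0,-0.069,0,0,0,0,-0.3,0,-0.069,0,0,0,0,-0.3,0,-0.069,0,0,0,0,-0.3,0,0,0,0,0,0,-0.3,0,0,0,0,0,0,-0.3,0,0,0.06,0,0,0,-0.3,0,0,0.034,0,0,0,-0.3,0,0,0.03,0,0,0,-0.3]'

```text
t: 12.18
tcp_pos: [0.5006, 0.176, 0.0721]
tool_rot: [0.999, 0.051, -0.0, 0.0]
force: [0.1, -0.2, -0.5]
finger_gap: 0.35
gripper_force: 0.0
```

>>> servo_tool --commands '[0,0,0,0,0,0,-0.3,0,-0.003,0,0,0,0,-0.3,0,-0.003,0,0,0,0,-0.3,0,-0.003,0,0,0,0,-0.3,0,-0.003,0,0,0,0,-0.3,0,-0.002,0,0,0,0,-0.3,0,0,0,0,0,0,-0.3,0,0,0,0,0,0,-0.3]'

```text
t: 12.85
tcp_pos: [0.5003, 0.1842, 0.0735]
tool_rot: [0.999, 0.052, 0.0, -0.0]
force: [1.0, 0.4, -0.2]
finger_gap: 0.351
gripper_force: 0.0
```

>>> servo_tool --commands '[0,-0.002,0,0,0,0,-0.3,0,0,0,0,0,0,-0.3]'

```text
t: 13.02
tcp_pos: [0.5, 0.1852, 0.0732]
tool_rot: [0.999, 0.052, 0.0, -0.0]
force: [-1.0, -0.0, -0.1]
finger_gap: 0.356
gripper_force: 0.0
```

>>> servo_tool --commands '[0,-0.002,0,0,0,0,-0.3,0,0,0,0,0,0,-0.3]'

```text
t: 13.18
tcp_pos: [0.4999, 0.1861, 0.0731]
tool_rot: [0.999, 0.052, -0.0, -0.0]
force: [0.7, 0.3, 0.2]
finger_gap: 0.352
gripper_force: 0.0
```

>>> servo_tool --commands '[0,-0.002,0,0,0,0,-0.3,0,0,0,0,0,0,-0.3]'

```text
t: 13.35
tcp_pos: [0.4998, 0.1871, 0.0731]
tool_rot: [0.999, 0.052, -0.0, -0.0]
force: [-0.3, 0.3, 0.1]
finger_gap: 0.351
gripper_force: 0.0
```

>>> servo_tool --commands '[0,-0.002,0,0,0,0,-0.3,0,0,0,0,0,0,-0.3]'

```text
t: 13.52
tcp_pos: [0.4997, 0.1881, 0.0731]
tool_rot: [0.999, 0.052, -0.0, 0.0]
force: [0.3, -1.5, -0.7]
finger_gap: 0.35
gripper_force: 0.1
```

>>> servo_tool --commands '[0,-0.002,0,0,0,0,-0.3,0,0,0,0,0,0,-0.3]'

```text
t: 13.68
tcp_pos: [0.4996, 0.1888, 0.0731]
tool_rot: [0.999, 0.052, -0.0, 0.0]
force: [0.7, -1.9, -0.5]
finger_gap: 0.349
gripper_force: 0.7
```

>>> servo_tool --commands '[0,-0.002,0,0,0,0,-0.3,0,0,0,0,0,0,-0.3]'

```text
t: 13.85
tcp_pos: [0.4995, 0.1896, 0.0731]
tool_rot: [0.999, 0.052, -0.0, 0.0]
force: [-0.4, -3.0, 0.1]
finger_gap: 0.349
gripper_force: 1.5
```

>>> servo_tool --commands '[0,0.013,0,0,0,0,-0.3,0,0.013,0,0,0,0,-0.3,0,0.012,0,0,0,0,-0.3,0,0,0,0,0,0,-0.3,0,0.002,0,0,0,0,-0.3,0,0,0,0,0,0,-0.3]'

```text
t: 14.35
tcp_pos: [0.5016, 0.17, 0.0731]
tool_rot: [0.999, 0.051, 0.0, -0.0]
force: [-1.6, 1.0, 0.1]
finger_gap: 0.355
gripper_force: 0.1
```

>>> servo_tool --commands '[0,0.002,0,0,0,0,-0.3,0,0,0,0,0,0,-0.3]'

```text
t: 14.52
tcp_pos: [0.5016, 0.1694, 0.0731]
tool_rot: [0.999, 0.051, 0.0, -0.0]
force: [-0.2, 1.7, -0.4]
finger_gap: 0.35
gripper_force: 0.6
```

>>> servo_tool --commands '[0,0.002,0,0,0,0,-0.3,0,0,0,0,0,0,-0.3]'

```text
t: 14.68
tcp_pos: [0.5017, 0.1686, 0.0731]
tool_rot: [0.999, 0.051, -0.0, -0.0]
force: [-0.5, 1.3, 0.8]
finger_gap: 0.346
gripper_force: 1.4
```

Seat a is stiff too, so seat b (middle) is the loose one. I'll fetch the sleeve.

>>> servo_tool --commands '[0,-0.018,0,0,0,0,-0.3,0,0,-0.08,0,0,0,-0.3,0,0,-0.08,0,0,0,-0.3,0,0,-0.08,0,0,0,-0.3,-0.0122,0.0762,0,0,0,0,-0.3,-0.0122,0.0762,0,0,0,0,-0.3,-0.0122,0.0762,0,0,0,0,-0.3,-0.0122,0.0762,0,0,0,0,-0.3,-0.0122,0.0762,0,0,0,0,-0.3,-0.0122,0.0762,0,0,0,0,-0.3,-0.0122,0.0762,0,0,0,0,-0.3,-0.0122,0.0762,0,0,0,0,1]'

```text
t: 15.68
tcp_pos: [0.4833, -0.1327, 0.1933]
tool_rot: [0.999, 0.052, -0.0, 0.0]
force: [0.3, 0.1, 0.4]
finger_gap: 0.479
gripper_force: 0.0
```

>>> servo_tool --commands '[-0.0122,0.0762,0,0,0,0,1,-0.0122,0.0762,0,0,0,0,1,-0.0122,0.0762,0,0,0,0,1,-0.0122,0.0762,0,0,0,0,1,0,0,0.06,0,0,0,1,0,0,0.06,0,0,0,1,0,0,0.06,0,0,0,1,0,0,0,0,0,0,1,0,0,0,0,0,0,1]'

```text
t: 16.43
tcp_pos: [0.4742, -0.2842, 0.1019]
tool_rot: [0.999, 0.052, -0.002, -0.001]
force: [0.5, -0.9, 1.0]
finger_gap: 0.997
gripper_force: 0.0
```

```bash
python3 -c "
from h import *
print(manip.pinch_z)
go([.475,-.2845,.01])
for n in('scene','top'):
    p=snap(n);u,v=proj(p,[.475,-.2845,.03]).astype(int)
    c=p['img'][v-45:v+45,u-50:u+50];cv2.imwrite('pics/d_'+n+'.png',cv2.resize(c,None,fx=4,fy=4,interpolation=2)[...,::-1])
a=cv2.imread('pics/d_scene.png');b=cv2.imread('pics/d_top.png');cv2.imwrite('pics/g.png',np.hstack([a,b]))
"
```

```text
0.0187
t 16.43 tcp [ 0.4742 -0.2842  0.1019] yaw 5.92 z [-0.003  0.003 -1.   ] gap 0.997 F [ 0.49 -0.89  0.98]
delta tool units [0.0021 0.0012 0.1838] mm [ 1.1  0.6 91.9] rz 0.0001
```

View pics/g.png

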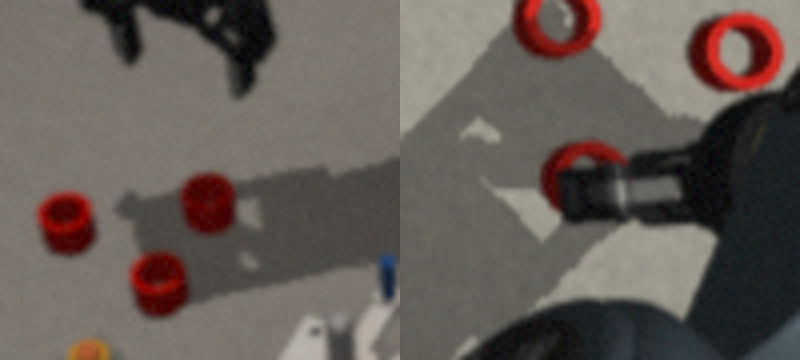

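In the scene crop the target sleeve at (208,203) sits below and between the open fingers. The top crop shows the finger at (590,192) about 4 mm short in x of the sleeve's centre at (585,182). I'll correct by +4 mm and descend.

>>> servo_tool --commands '[0.008,0,0.07,0,0,0,1,0,0,0.07,0,0,0,1,0,0,0.038,0,0,0,1,0,0,0.018,0,0,0,1,0,0,0,0,0,0,1,0,0,0,0,0,0,-1,0,0,0,0,0,0,-1,0,0,0,0,0,0,-1,0,0,0,0,0,0,-1,0,0,0,0,0,0,-1,0,0,0,0,0,0,-1,0,0,0,0,0,0,-1]' --force 25

```text
t: 17.53
tcp_pos: [0.4792, -0.285, 0.0054]
tool_rot: [0.999, 0.052, 0.0, 0.0]
force: [0.0, 0.2, -0.1]
finger_gap: 0.007
gripper_force: 0.0
```

The fingers shut fully, so I missed it. I'll look again.

```bash
python3 -c "
from h import *
go([.475,-.2845,.01])
for n in('scene','top'):
    p=snap(n);u,v=proj(p,[.475,-.2845,.03]).astype(int)
    c=p['img'][v-45:v+45,u-50:u+50];cv2.imwrite('pics/d_'+n+'.png',cv2.resize(c,None,fx=4,fy=4,interpolation=2)[...,::-1])
    h=cv2.cvtColor(p['img'],cv2.COLOR_RGB2HSV);m=cv2.inRange(h,(0,150,60),(5,255,255))|cv2.inRange(h,(174,150,60),(180,255,255))
    n_,l,st,ct=cv2.connectedComponentsWithStats(m)
    print(n,[(x.tolist(),atz(p,x[0]+x[2]/2-.5,x[1]+x[3]/2-.5,.016).round(4)) for x in st[1:] if x[4]>25], 'tcp px',proj(p,manip.sense()['tcp_pos']))
a=cv2.imread('pics/d_scene.png');b=cv2.imread('pics/d_top.png');cv2.imwrite('pics/k.png',np.hstack([a,b]))
"
```

```text
t 17.53 tcp [ 0.4792 -0.285   0.0054] yaw 5.91 z [ 0. -0. -1.] gap 0.007 F [ 0.03  0.16 -0.07]
delta tool units [-0.0082 -0.0018 -0.0091] mm [-4.1 -0.9 -4.6] rz 0.0
scene [([204, 141, 14, 14, 132], array([ 0.4804, -0.2805,  0.016 ])), ([169, 145, 13, 15, 163], array([ 0.5516, -0.3689,  0.016 ])), ([192, 160, 14, 16, 178], array([ 0.5692, -0.2663,  0.016 ]))] tcp px [209.9937485  149.03416736]
top [([395, 214, 21, 19, 233], array([ 0.5685, -0.2664,  0.016 ]))] tcp px [412.75894901 263.08636466]
```

View pics/k.png

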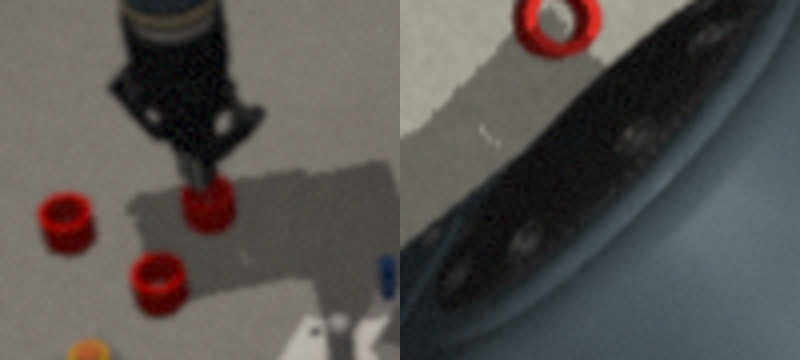

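The scene crop shows the closed fingertips at about (200,190), just above the sleeve's rim, with the sleeve unmoved at (208,203). So the fingertips sit roughly 25 mm higher than the reported TCP, which the earlier views also suggested. I'll reopen and come down under force guard.

>>> servo_tool --commands '[0,0,-0.04,0,0,0,-1,0,0,-0.04,0,0,0,-1,0,-0.006,0,0,0,0,0.5,0,0,0,0,0,0,0.5,0,0,0,0,0,0,0.5,0,0,0,0,0,0,0.5,0,0,0.04,0,0,0,0.5,0,0,0.04,0,0,0,0.5,0,0,0,0,0,0,0.5,0,0,0,0,0,0,0.5]'

```text
t: 18.47
tcp_pos: [0.4775, -0.2808, 0.0036]
tool_rot: [0.999, 0.051, -0.002, -0.002]
force: [-0.1, -0.4, -0.3]
finger_gap: 0.751
gripper_force: 0.0
```

```bash
python3 -c "
from h import *
go([.4785,-.2815,-.02])
p=snap('scene');h=cv2.cvtColor(p['img'],cv2.COLOR_RGB2HSV);m=cv2.inRange(h,(0,150,60),(5,255,255))|cv2.inRange(h,(174,150,60),(180,255,255))
n_,l,st,ct=cv2.connectedComponentsWithStats(m)
print([(x.tolist(),atz(p,x[0]+x[2]/2-.5,x[1]+x[3]/2-.5,.016).round(4)) for x in st[1:] if x[4]>25])
u,v=211,148
c=p['img'][v-35:v+25,u-40:u+40];c=cv2.convertScaleAbs(c,alpha=1.6,beta=15);cv2.imwrite('pics/l.png',cv2.resize(c,None,fx=10,fy=10,interpolation=2)[...,::-1])
"
```

```text
t 18.47 tcp [ 0.4775 -0.2808  0.0036] yaw 5.9 z [-0.003  0.003 -1.   ] gap 0.751 F [-0.07 -0.44 -0.3 ]
delta tool units [0.0019 0.0017 0.0472] mm [ 1.   0.8 23.6] rz 0.0
[([205, 141, 13, 14, 158], array([ 0.4796, -0.2791,  0.016 ])), ([169, 145, 13, 15, 161], array([ 0.5516, -0.3689,  0.016 ])), ([192, 160, 14, 16, 177], array([ 0.5692, -0.2663,  0.016 ]))]
```

View pics/l.png

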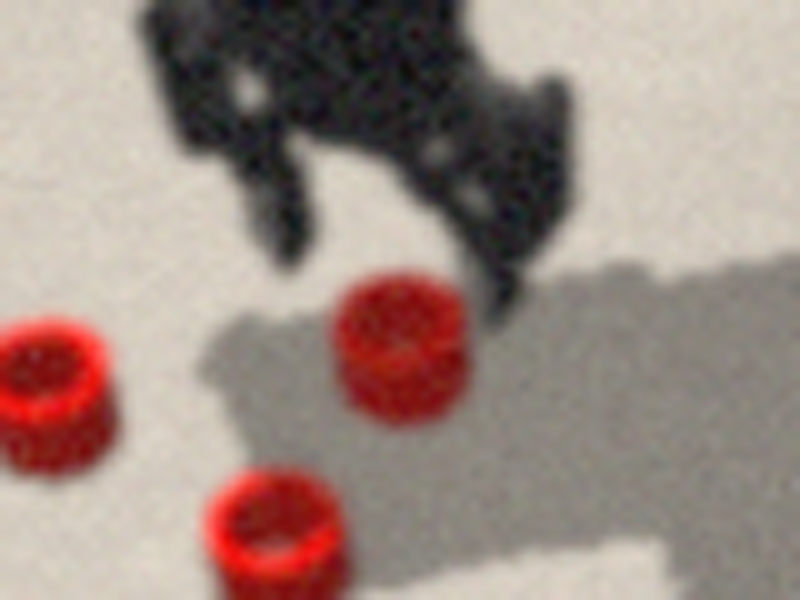

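The crop shows the fingertips at (290,262) and (498,320) on either side of the sleeve, whose top centre is (400,325). They are laterally centred but about 14 mm above its rim. I'll descend guarded.

>>> servo_tool --commands '[0.002,0,0.016,0,0,0,0.5,0,0,0.016,0,0,0,0.5,0,0,0,0,0,0,0.5]'

```text
t: 18.77
tcp_pos: [0.4794, -0.2814, -0.0118]
tool_rot: [0.999, 0.052, -0.0, -0.0]
force: [-0.8, 0.6, -0.0]
finger_gap: 0.752
gripper_force: 0.0
```

>>> servo_tool --commands '[0,0,0.012,0,0,0,0.5,0,0,0,0,0,0,0.5]'

```text
t: 18.93
tcp_pos: [0.4794, -0.2814, -0.0176]
tool_rot: [0.999, 0.052, -0.0, -0.0]
force: [0.3, 0.4, -0.1]
finger_gap: 0.752
gripper_force: 0.0
```

>>> servo_tool --commands '[0,0,0.008,0,0,0,0.5,0,0,0,0,0,0,0.5]'

```text
t: 19.1
tcp_pos: [0.4795, -0.2816, -0.0214]
tool_rot: [0.999, 0.052, -0.0, -0.0]
force: [-0.7, 0.4, -1.0]
finger_gap: 0.752
gripper_force: 0.0
```

>>> servo_tool --commands '[0,0,0.006,0,0,0,0.5,0,0,0,0,0,0,0.5]'

```text
t: 19.27
tcp_pos: [0.4797, -0.2817, -0.0242]
tool_rot: [0.999, 0.052, -0.0, -0.0]
force: [0.5, -0.8, 0.2]
finger_gap: 0.748
gripper_force: 0.0
```

>>> servo_tool --commands '[0,0,0.008,0,0,0,0.5,0,0,0,0,0,0,0.5]'

```text
t: 19.43
tcp_pos: [0.4795, -0.2816, -0.0284]
tool_rot: [0.999, 0.052, -0.0, -0.0]
force: [-0.4, -0.4, 0.4]
finger_gap: 0.745
gripper_force: 0.0
```

>>> servo_tool --commands '[0,0,0,0,0,0,-0.2,0,0,0,0,0,0,-0.2,0,0,0,0,0,0,-0.2,0,0,0,0,0,0,-0.2,0,0,0,0,0,0,-0.2,0,0,0,0,0,0,-0.2]' --force 25

```text
t: 19.93
tcp_pos: [0.4798, -0.2818, -0.0277]
tool_rot: [0.999, 0.052, 0.0, 0.0]
force: [0.0, 0.5, 1.7]
finger_gap: 0.512
gripper_force: 25.6
```

The sleeve is gripped: 43.5 mm opening at 25 N. I'll lift it and carry it above the middle spindle.

>>> servo_tool --commands '[0,0,-0.03,0,0,0,-0.2,0,0,-0.065,0,0,0,-0.2,0,0,-0.08,0,0,0,-0.2,0,0,-0.08,0,0,0,-0.2,0,0,-0.08,0,0,0,-0.2,0.016,-0.0357,0,0,0,0,-0.2,0.032,-0.0715,0,0,0,0,-0.2,0.032,-0.0715,0,0,0,0,-0.2,0.032,-0.0715,0,0,0,0,-0.2,0.032,-0.0715,0,0,0,0,-0.2,0.032,-0.0715,0,0,0,0,-0.2,0.032,-0.0715,0,0,0,0,-0.2]'

```text
t: 20.93
tcp_pos: [0.5594, -0.038, 0.1395]
tool_rot: [0.999, 0.051, -0.0, -0.0]
force: [1.3, -0.5, -0.3]
finger_gap: 0.511
gripper_force: 25.7
```

>>> servo_tool --commands '[0.032,-0.0715,0,0,0,0,-0.2,0.032,-0.0715,0,0,0,0,-0.2,0.016,-0.0357,0,0,0,0,-0.2,0,0,0,0,0,0,-0.2,0,0,0,0,0,0,-0.2,0,0,0,0,0,0,-0.2]'

```text
t: 21.43
tcp_pos: [0.5893, 0.0525, 0.1393]
tool_rot: [0.999, 0.052, -0.001, 0.0]
force: [-0.4, -0.6, -0.3]
finger_gap: 0.51
gripper_force: 25.7
```

```bash
python3 -c "
from h import *
go([.59,.0535,.14])
for n in('scene','top'):
    p=snap(n);h=cv2.cvtColor(p['img'],cv2.COLOR_RGB2HSV);m=cv2.inRange(h,(0,150,40),(5,255,255))|cv2.inRange(h,(174,150,40),(180,255,255))
    n_,l,st,ct=cv2.connectedComponentsWithStats(m)
    print(n,[(x.tolist(),c.round(1)) for x,c in zip(st[1:],ct[1:]) if x[4]>15])
    print([(b['box'],round(b['conf'],2)) for b in manip.look_for(p,'sleeve')])
    for z in(.14,.168,.183,.198): print(z,proj(p,[.59,.0535,z]).round(1))
    if n=='scene':
        print('tip',proj(p,[.59,.0535,.122]).round(1));u,v=proj(p,[.59,.0535,.15]).astype(int)
        c=p['img'][v-35:v+25,u-40:u+40];print('crop origin',u-40,v-35);c=cv2.convertScaleAbs(c,alpha=1.5,beta=10);cv2.imwrite('pics/m.png',cv2.resize(c,None,fx=10,fy=10,interpolation=2)[...,::-1])
"
```

```text
t 21.43 tcp [0.5893 0.0525 0.1393] yaw 5.92 z [-0.001 -0.    -1.   ] gap 0.51 F [-0.42 -0.57 -0.26]
delta tool units [ 0.0016 -0.0018 -0.0014] mm [ 0.8 -0.9 -0.7] rz 0.0
scene [([169, 145, 13, 15, 161], array([175.3, 152.1])), ([192, 160, 13, 16, 170], array([198.2, 167.3])), ([280, 167, 17, 19, 233], array([287.7, 175.8]))]
[([282.3, 166.0, 14.9, 18.7], 0.73), ([166.7, 144.8, 16.2, 17.3], 0.61), ([192.5, 158.9, 14.5, 19.0], 0.5)]
0.14 [288.  186.9]
0.168 [288.3 180.2]
0.183 [288.5 176.6]
0.198 [288.7 172.8]
tip [287.7 191. ]
crop origin 248 149
top [([395, 214, 21, 19, 228], array([405.2, 223.2])), ([439, 223, 23, 19, 259], array([450. , 231.6]))]
[([435.1, 222.6, 26.1, 19.8], 0.8), ([393.6, 215.8, 23.9, 17.1], 0.71)]
0.14 [263.  202.7]
0.168 [262.7 200.6]
0.183 [262.5 199.4]
0.198 [262.4 198.1]
```

View pics/m.png

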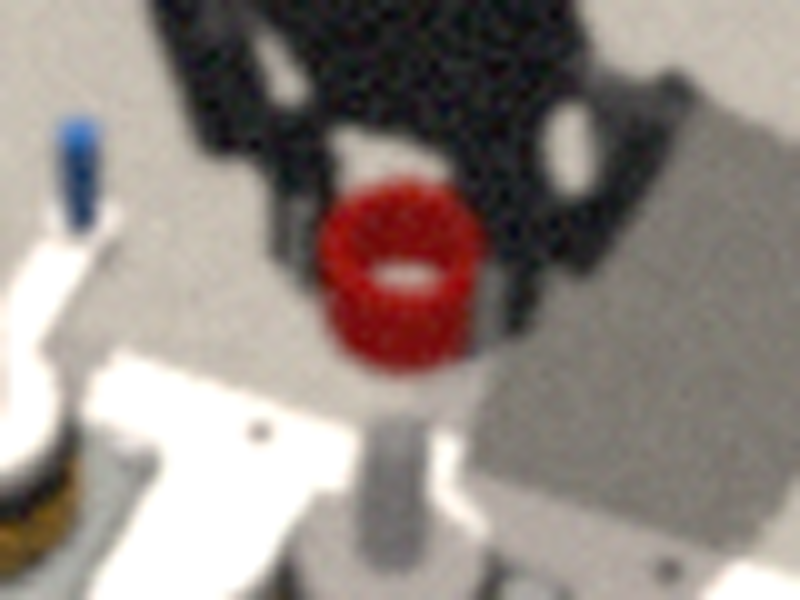

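The crop shows the held red sleeve at (400,275), with the spindle tip at (397,420) directly below. The columns agree and the measured centre is within about 2 mm, so I'll nudge it and descend guarded.

>>> servo_tool --commands '[0.003,-0.002,0.03,0,0,0,-0.2,0,0,0.04,0,0,0,-0.2,0,0,0.02,0,0,0,-0.2,0,0,0.01,0,0,0,-0.2,0,0,0.01,0,0,0,-0.2,0,0,0,0,0,0,-0.2]'

```text
t: 22.13
tcp_pos: [0.5909, 0.0539, 0.084]
tool_rot: [0.999, 0.051, -0.001, -0.0]
force: [0.2, 0.6, 0.8]
finger_gap: 0.508
gripper_force: 25.7
```

>>> servo_tool --commands '[0,0,0.01,0,0,0,-0.2,0,0,0.01,0,0,0,-0.2,0,0,0,0,0,0,-0.2]'

```text
t: 22.38
tcp_pos: [0.5909, 0.0543, 0.0741]
tool_rot: [0.999, 0.052, -0.0, -0.0]
force: [0.4, 0.1, -0.2]
finger_gap: 0.51
gripper_force: 25.7
```

>>> servo_tool --commands '[0,0,0.014,0,0,0,-0.2,0,0,0.014,0,0,0,-0.2,0,0,0,0,0,0,-0.2]'

```text
t: 22.63
tcp_pos: [0.5901, 0.0543, 0.0592]
tool_rot: [0.999, 0.052, -0.001, -0.0]
force: [-0.1, 0.5, -0.0]
finger_gap: 0.513
gripper_force: 25.7
```

>>> servo_tool --commands '[0,0,0.014,0,0,0,-0.2,0,0,0.012,0,0,0,-0.2,0,0,0.004,0,0,0,-0.2,0,0,0,0,0,0,-0.2]'

```text
t: 22.97
tcp_pos: [0.5906, 0.0543, 0.0447]
tool_rot: [0.999, 0.052, -0.001, -0.0]
force: [-0.5, -0.2, -0.9]
finger_gap: 0.511
gripper_force: 25.7
```

>>> servo_tool --commands '[0,0,0.002,0,0,0,-0.2,0,0,0.002,0,0,0,-0.2,0,0,0,0,0,0,-0.2]'

```text
t: 23.22
tcp_pos: [0.5913, 0.0542, 0.0437]
tool_rot: [0.999, 0.052, 0.0, 0.0]
force: [-0.3, -0.1, -1.2]
finger_gap: 0.508
gripper_force: 25.7
```

>>> servo_tool --commands '[0,0,0.002,0,0,0,-0.2,0,0,0,0,0,0,-0.2]'

```text
t: 23.38
tcp_pos: [0.5913, 0.0542, 0.0427]
tool_rot: [0.999, 0.052, 0.0, 0.0]
force: [-0.8, 0.4, -0.0]
finger_gap: 0.509
gripper_force: 25.7
```

>>> servo_tool --commands '[0,0,0.002,0,0,0,-0.2,0,0,0,0,0,0,-0.2]'

```text
t: 23.55
tcp_pos: [0.5912, 0.0542, 0.0416]
tool_rot: [0.999, 0.052, -0.0, -0.0]
force: [0.2, -0.1, -0.7]
finger_gap: 0.514
gripper_force: 25.7
```

>>> servo_tool --commands '[0,0,0.002,0,0,0,-0.2,0,0,0,0,0,0,-0.2]'

```text
t: 23.72
tcp_pos: [0.5914, 0.0542, 0.0412]
tool_rot: [0.999, 0.052, 0.0, 0.0]
force: [-0.9, -0.1, 2.9]
finger_gap: 0.508
gripper_force: 26.0
```

The sleeve is down on the hub (2.9 N, at the expected height). I'll release and retreat.

>>> servo_tool --commands '[0,0,0,0,0,0,0.4,0,0,0,0,0,0,0.4,0,0,0,0,0,0,0.4,0,0,-0.02,0,0,0,0.4,0,0,-0.06,0,0,0,0.4,0,0,-0.08,0,0,0,0.4,0,0,-0.08,0,0,0,0.4,0,0,-0.08,0,0,0,0.4,-0.08,0,0,0,0,0,0.4,-0.08,0,0,0,0,0,0.4,-0.08,0,0,0,0,0,0.4,0,0,0,0,0,0,0.4]'

```text
t: 24.72
tcp_pos: [0.4587, 0.0434, 0.1991]
tool_rot: [0.999, 0.052, -0.008, -0.001]
force: [-1.7, 0.2, -0.8]
finger_gap: 0.696
gripper_force: 0.0
```

```bash
python3 -c "
from h import *
go([.59,.0535,.14])
for n in('scene','top'):
    p=snap(n,n+'_end.png');h=cv2.cvtColor(p['img'],cv2.COLOR_RGB2HSV);m=cv2.inRange(h,(0,150,40),(5,255,255))|cv2.inRange(h,(174,150,40),(180,255,255))
    n_,l,st,ct=cv2.connectedComponentsWithStats(m)
    print(n,[(x.tolist(),c.round(1)) for x,c in zip(st[1:],ct[1:]) if x[4]>15], 'expected',proj(p,[.59,.0535,.069]),proj(p,[.59,.0535,.084]),proj(p,[.59,.0535,.099]))
    print([(b['box'],round(b['conf'],2)) for q in('tape','driver','connector') for b in manip.look_for(p,q)[:1]])
"
```

```text
t 24.72 tcp [0.4587 0.0434 0.1991] yaw 5.92 z [-0.016  0.002 -1.   ] gap 0.696 F [-1.68  0.17 -0.83]
delta tool units [0.2651 0.0074 0.114 ] mm [132.6   3.7  57. ] rz 0.0001
scene [([169, 145, 13, 15, 161], array([175.3, 152. ])), ([192, 160, 13, 16, 170], array([198.2, 167.3])), ([280, 192, 15, 17, 142], array([286.9, 200.6]))] expected [287.08604631 202.53471014] [287.26297467 199.3588209 ] [287.4437255  196.11431764]
[([404.9, 223.6, 31.6, 30.5], 0.71), ([222.2, 227.3, 36.7, 64.6], 0.71), ([170.7, 181.0, 23.1, 22.7], 0.62)]
top [([253, 197, 20, 20, 147], array([262.8, 206.6])), ([395, 214, 21, 19, 229], array([405.2, 223.1])), ([439, 223, 23, 19, 263], array([450. , 231.7]))] expected [263.57198719 207.62318461] [263.44931861 206.64737152] [263.32282492 205.64113018]
[([81.9, 238.0, 41.0, 35.7], 0.94), ([387.3, 168.8, 20.5, 22.0], 0.89)]
```

>>> servo_tool --commands '[0,0,0,0,0,0,0.4,0,0,0,0,0,0,0.4,0,0,0,0,0,0,0.4]'

```text
t: 25.37
tcp_pos: [0.4722, 0.0419, 0.2004]
tool_rot: [0.999, 0.052, -0.0, -0.0]
force: [-0.2, -0.4, 0.5]
finger_gap: 0.698
gripper_force: 0.0
```

```bash
python3 -c "
from h import *
print(manip.sign_off())"
```

```text
the job is handed in; nothing more can be done
None
```

The middle unit (seat b) has the loose arm, with about 18 mm of free play at the pin; the left and right units were stiff both ways. The red sleeve is over the middle spindle, down on its hub by contact force and both cameras, and I handed the job in at about 25 s.

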